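# Everything back on its own coaster

## Task

The four condiments have been put back on the wrong coasters. Put each on the middle of its own coaster, standing upright: the pepper mill on the large round one, the salt shaker on the small round one, the tin on the square one and the spice jar on the oblong one. Every coaster is taken, so set things aside on the bare worktop as needed; tip nothing over and leave the cup and the timer where they are.

Things in the scene. Friction and masses are not known exactly. Their poses are not given: they have to be found in the camera images.
- pepper_mill: Tall dark-brown turned wooden pepper mill with a small metal knob on top, 170 mm high, 58 mm across at the widest. The head, 123 to 159 mm above its foot, is about 49 mm across and does not turn; the small knob above it is 12 mm across. About 0.18 kg. Origin: centre of its underside; z up. At the start it stands on a coaster that is not its own.
- salt_shaker: Salt shaker: small clear glass body, round grey top with holes. 90 mm high; 44 mm across up to 66 mm above its foot, narrowing to 34 mm at the top. About 0.1 kg. Origin: centre of its underside; z up. At the start it stands on a coaster that is not its own.
- tin: Closed round food tin, shiny metal ends and a printed blue and yellow label, 57 mm across, 72 mm high, straight sides. About 0.18 kg. Origin: centre of its underside; z up. At the start it stands on a coaster that is not its own.
- spice_jar: Slim round spice jar with a black lid, 41 mm across, 105 mm high, straight sides. About 0.11 kg. Origin: centre of its underside; z up. At the start it stands on a coaster that is not its own.
- coaster_large_round: The large round coaster, 126 mm across. Flat, dark wood with a cork pad, 8 mm thick, fixed to the worktop. Origin: centre of its underside; z up. The pepper mill's own place.
- coaster_small_round: The small round coaster, 84 mm across. Flat, dark wood with a cork pad, 8 mm thick, fixed to the worktop. Origin: centre of its underside; z up. The salt shaker's own place.
- coaster_square: The square coaster, 100 x 100 mm. Flat, dark wood with a cork pad, 8 mm thick, fixed to the worktop. Origin: centre of its underside; z up. The tin's own place.
- coaster_oblong: The oblong coaster, 80 mm along its x by 140 mm along its y. Flat, dark wood with a cork pad, 8 mm thick, fixed to the worktop. Origin: centre of its underside; z up. The spice jar's own place.
- cup: Bystander, not to be moved: small white cup with a handle, 62 mm across, 85 mm with the handle (which points to its -y), 52 mm high, loose. Origin at the middle of its underside's outline, handle included. Apart from this cup and the coasters the worktop is bare for 0.36 < x < 0.50, |y| < 0.35, so that a thing can be put down there for a while.
- timer: Bystander, not to be moved: red round kitchen timer, 67 mm across, 59 mm high, loose, behind the coasters. (To the left of it, round x = 0.75, y = 0.2, tall utensils stand in a crock: keep the gripper clear of them.) Origin: centre of its underside.
There are look-alikes about, which are no part of the job. Leave any orange look-alike of the salt_shaker alone.

How it is judged:
At the end, for the whole second after the job is handed in: Pepper mill on the large round, salt shaker on the small round, tin on the square and spice jar on the oblong coaster: each within 15 mm of its coaster's centre, standing on the coaster, upright within 0.1 rad and at rest; cup and timer within 20 mm of where they were (horizontal distance between pepper_mill and coaster_large_round below 0.015 m and z of pepper_mill in the frame of coaster_large_round between 0.003 and 0.015 m and angle between each of pepper_mill, salt_shaker, tin, spice_jar's own z axis and vertical below 0.1 rad and linear speed of each of pepper_mill, salt_shaker, tin, spice_jar below 0.02 m/s and horizontal distance between salt_shaker and coaster_small_round below 0.015 m and z of salt_shaker in the frame of coaster_small_round between 0.003 and 0.015 m and horizontal distance between tin and coaster_square below 0.015 m and z of tin in the frame of coaster_square between 0.003 and 0.015 m and horizontal distance between spice_jar and coaster_oblong below 0.015 m and z of spice_jar in the frame of coaster_oblong between 0.003 and 0.015 m and distance of each of cup, timer from where it was at the start of the episode below 0.02 m); the robot touches nothing.
It fails at once if one of the four things is tipped over (more than 0.6 rad) (angle between any of pepper_mill, salt_shaker, tin, spice_jar's own z axis and vertical above 0.6 rad).
It fails at once if the cup or the timer is moved by more than 20 mm (distance of any of cup, timer from where it was at the start of the episode above 0.02 m).
It also fails if it takes over 109 s, if anything falls off the work surface, if the arm or the gripper's body presses on something with over 40 N, if the wrist force passes 120 N, or if a joint passes its speed limit or range.

## Robot

A 6-joint arm with a two-finger parallel gripper is mounted at the origin on a cart in front of the work surface, level with it; the furniture and walls round the work are solid. World frame = base frame: x ahead of the robot, y to its left, z up, the work surface at z = 0. Lengths are in m, angles in rad, forces in N, time in s.
With the tool pointing down it reaches from about 0.275 to 1 m from the base axis. Payload 8.4 kg.
Tool frame: the origin (TCP) lies on the centre line of the jaws, within the pads' length; the fingertips stand 17 mm ahead of it and the grasp point (between the pads) lies 2 mm behind it (bot.tcp_to_tips is the z of the fingertips in the tool frame, in m); z points along the fingers, y is the line along which they close (so a half turn about z gives the same grasp; the last joint's range is limited). The gripper opens to 85 mm and grips with 20 to 120 N. Pads are 22 mm wide; open, the fingers measure 114 mm over their backs; the gripper's body (76 mm by 85 mm) begins 54 mm behind the grasp point. The pads swing forward as they close: fully open they stand 13 mm farther back than shut.
Start: joints at [1.202, 0.353, 1.633, -0, 1.155, -0.002], TCP at [0.224, 0.583, 0.248] pointing down, gripper open.
Joint ranges: [-2.63, 2.63], [-0.92, 2.1], [0.06, 2.66], [-1.3, 4.44], [0, 2.69], [-3.02, 3.02]. Speed limits (rad/s): [2.22, 2.22, 2.79, 3.14, 3.14, 3.14].

## Interface

Orientations are given as a unit quaternion [x, y, z, w].
In Python, from workcell import bot, hand, kinematics, get_obs, vision, hand_in gives the robot as it stands. The module is installed in compiled form; this text tells all that it offers. Calls block until the motion is done:
- bot.reach(position, orientation): joint-space move of the TCP to a pose.
- bot.servo_line(position, ori=None, velocity=0.15): straight line of the TCP; ori=None keeps the orientation; velocity is the mean speed in m/s.
- bot.goto_joints(angles): joint-space move.
- hand.move_gripper(opening, strength=None): finger opening in m; strength is the grip in N (None keeps the last); returns when the fingers have stopped.
- bot.dwell(seconds).
- kinematics.solve_ik(position, orientation): joint angles nearest the present ones, or None.
- get_obs(): the state.
- vision.read_camera(name): name is "scene" or "top" or "wrist"; returns a dict with "frame" (420x560x3 uint8, red, green, blue), "intrinsics" (3x3 intrinsics, pixels), "view" (4x4, takes a point from world to camera coordinates). Camera axes: x right, y down, z forward; pixel columns grow to the right and rows downward; lengths in m; the calibration is good to about 2 mm. A picture is of the moment at which its call begins. There is no depth.
A pose or a line that the arm cannot do raises bot.IKError and nothing moves.
- hand_in(): hands the job in; it is judged then, once.
The state is a dict: "time_s": time; "joint_pos": joint angles; "joint_vel": joint speeds; "joint_efforts": joint torques, N m; "position": TCP position; "orientation": TCP orientation; "wrist_force": force on the tool from outside, world axes, zero at the start; "ft_torque": the same for the moment, N m; "gripper_width": finger opening in m; "grip_force": force on a finger pad.
Only numpy, scipy, OpenCV 4.12 (cv2) and the standard library are available. Lean on these libraries where they do the work, as an engineer would, in place of code of your own. Each camera call takes 0.05 s, during which the arm holds its last target. There are 200 camera calls.

## Working session

There is one attempt and no reset: what is moved stays moved. The work goes in short steps, each a Python script; the robot and the scene stay as the last script left them, time stands still between calls to the robot, and variables do not carry over. Pictures are saved under pics/ and viewed, at most 14 in all, crops included, and the job is handed in when it is done.

```bash
mkdir -p pics; python3 - <<'E'
from workcell import bot,vision,get_obs
import cv2,numpy as np
for n in("top","scene"):
    c=vision.read_camera(n);cv2.imwrite(f"pics/{n}0.png",cv2.resize(c["frame"][:,:,::-1],(800,600),interpolation=cv2.INTER_CUBIC))
    np.savez(f"{n}0.npz",K=c["intrinsics"],V=c["view"],F=c["frame"])
    print(n,c["intrinsics"].round(1).tolist(),c["view"].round(3).tolist(), (-c["view"][:3,:3].T@c["view"][:3,3]).round(3))
o=get_obs();print(o["time_s"],o["position"],o["orientation"])
E
```

```text
top [[420.5, 0.0, 275.6], [0.0, 420.5, 215.0], [0.0, 0.0, 1.0]] [[0.026, -1.0, 0.006, -0.023], [-0.987, -0.026, -0.157, 0.573], [0.157, -0.002, -0.988, 1.231], [0.0, 0.0, 0.0, 1.0]] [ 0.373 -0.005  1.305]
scene [[384.0, 0.0, 273.9], [0.0, 384.0, 206.9], [0.0, 0.0, 1.0]] [[0.383, -0.924, 0.012, -0.233], [-0.715, -0.305, -0.629, 0.452], [0.584, 0.232, -0.778, 0.816], [0.0, 0.0, 0.0, 1.0]] [-0.064 -0.267  0.921]
0.1 [0.22400447 0.58305982 0.24763703] [ 1.82396401e-01  9.83224884e-01 -6.04814996e-04 -1.23380730e-04]
```

View pics/top0.png

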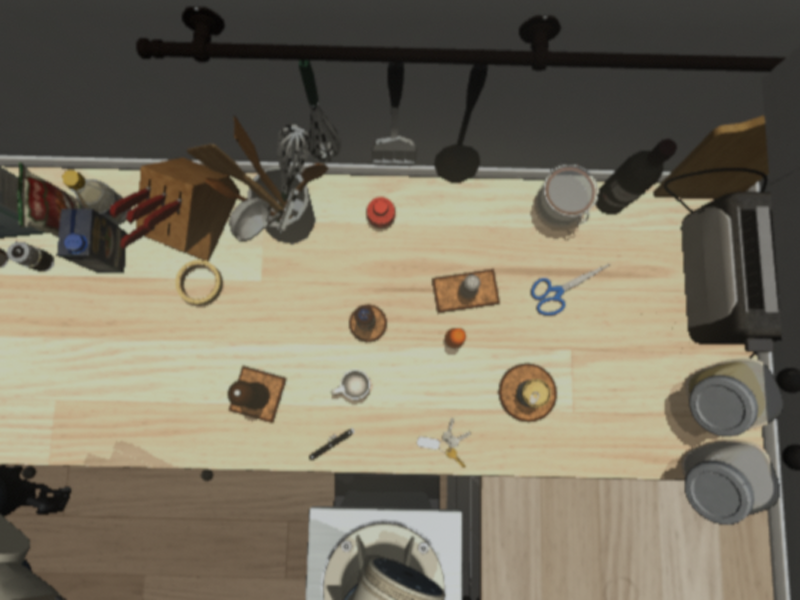

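View pics/scene0.png

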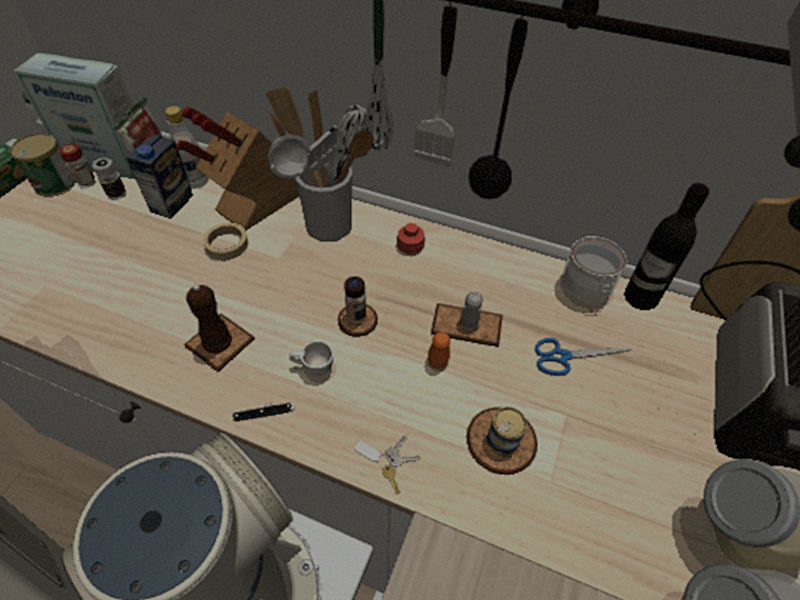

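```bash
python3 - <<'E'
import cv2,numpy as np
def crop(n,x0,y0,w,h,s,out):
    F=np.load(n+"0.npz")["F"][y0:y0+h,x0:x0+w,::-1]
    F=np.clip(F.astype(float)*1.4,0,255).astype(np.uint8)
    I=cv2.resize(F,None,fx=s,fy=s,interpolation=cv2.INTER_CUBIC)
    for k in range(0,w,10):
        cv2.line(I,(int(k*s),0),(int(k*s),10 if (x0+k)%50 else 25),(0,0,255),1)
    for k in range(0,h,10):
        cv2.line(I,(0,int(k*s)),(10 if (y0+k)%50 else 25,int(k*s)),(0,0,255),1)
    cv2.imwrite(out,I)
crop("top",150,180,250,120,3.2,"pics/topc.png")
crop("scene",120,180,270,160,2.9,"pics/scenec.png")
E
```

```text
(no output)
```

View pics/topc.png

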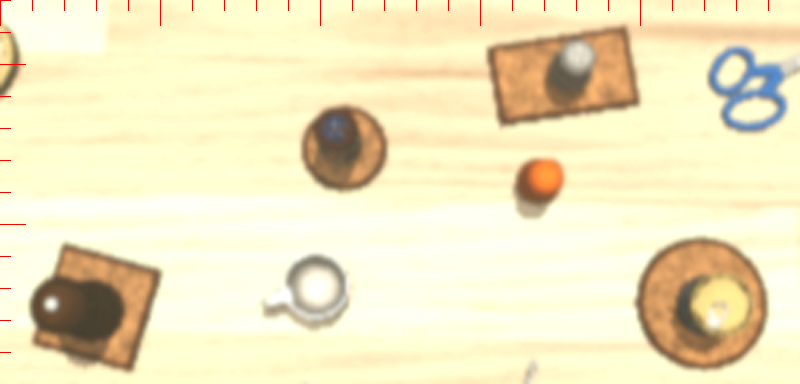

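View pics/scenec.png

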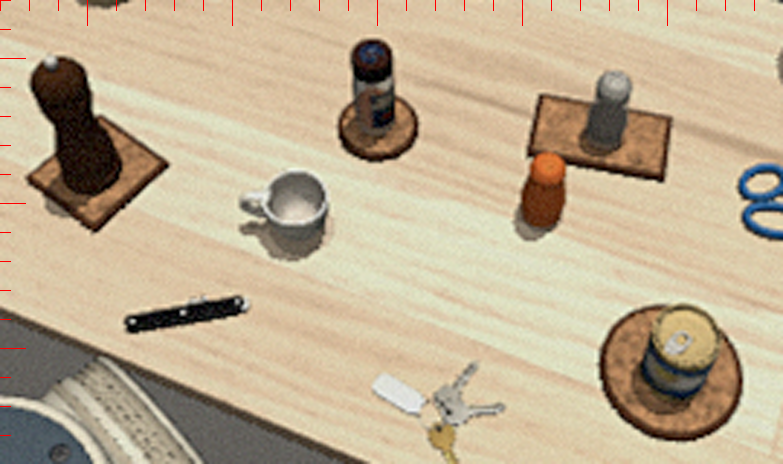

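```bash
cat > geo.py <<'E'
import numpy as np
def back(K,V,u,v,z):
    R=V[:3,:3]; c=-R.T@V[:3,3]; d=R.T@np.linalg.inv(K)@[u,v,1]
    return (c+d*(z-c[2])/d[2])[:2]
E
python3 - <<'E'
import numpy as np
from geo import back
D={n:np.load(n+"0.npz") for n in("top","scene")}
T=lambda p,z:back(D["top"]["K"],D["top"]["V"],150+p[0]/3.2,180+p[1]/3.2,z)
S=lambda p,z:back(D["scene"]["K"],D["scene"]["V"],120+p[0]/2.9,180+p[1]/2.9,z)
P=np.round
sq=[(64,244),(160,270),(131,370),(34,344)];ob=[(488,48),(627,26),(639,102),(502,125)]
for n,c in(("sq",sq),("ob",ob)):
    q=np.array([T(p,.006) for p in c]);print(n,P(q.mean(0),4),P(q-q.mean(0),3).tolist())
for n,c in(("sq",[(107,115),(168,165),(95,230),(27,178)]),("ob",[(541,95),(672,116),(664,180),(530,152)])):
    print(n,"scene",P(np.mean([S(p,.006) for p in c],0),4))
print("small",P(T((344.5,147.5),.006),4),P(S((378.5,126),.004),4))
print("large",P(T((702,303),.006),4),P(S((671,371),.004),4))
for n,t,s,z in(("mill",(51,304),(51,62),.178),("jar",(335,127),(373,52),.113),("salt",(578,55),(614,82),.094),("tin",(722,306),(686,336),.08),("cup",(317,285),(297,196),.052),("orange",(545,176),(548,168),.085)):
    print(n,P(T(t,z),4),P(S(s,z),4))
E
```

```text
sq [0.3835 0.2781] [[0.059, 0.036], [0.036, -0.058], [-0.058, -0.036], [-0.037, 0.058]]
ob [ 0.6203 -0.166 ] [[0.025, 0.075], [0.051, -0.062], [-0.025, -0.074], [-0.051, 0.06]]
sq scene [0.3803 0.276 ]
ob scene [ 0.6161 -0.1669]
small [0.5428 0.0473] [0.5391 0.0469]
large [ 0.4018 -0.2996] [ 0.3971 -0.3001]
mill [0.3833 0.2791] [0.3764 0.2761]
jar [0.5471 0.0521] [0.5447 0.051 ]
salt [ 0.6226 -0.1678] [ 0.6152 -0.1687]
tin [ 0.3979 -0.3009] [ 0.3933 -0.3006]
cup [0.4081 0.0667] [0.4052 0.066 ]
orange [ 0.5111 -0.1394] [ 0.503  -0.1421]
```

Top crop: the mill is on the square coaster (centre 97,307), the jar on the small round (344,147), the salt on the oblong (564,75) and the tin on the large round (702,303). There are two salt candidates. The grey-topped one at (578,54) on the oblong is the salt shaker because its colours match and it stands on a coaster. The orange one at (545,176), on the bare worktop, is the look-alike and I'll leave it alone.

The two cameras agree to about 4 mm, so I'll use their averages and start moving.

```bash
cat > arm.py <<'E'
from workcell import bot,hand,get_obs
import numpy as np
C=dict(mill=(.3995,-.300),salt=(.541,.047),tin=(.382,.277),jar=(.618,-.1665))   # own coasters
H=dict(mill=.139,salt=.048,tin=.040,jar=.065)    # grasp height above foot
W=dict(mill=.049,salt=.044,tin=.057,jar=.041)
Q=[np.sqrt(.5)]*2+[0,0]   # tool down, tool y along world x<->?
Q=[0,1,0,0]               # tool down, closing along world y
def pick(n,xy,foot=.008,up=.16):
    z=foot+H[n]-.002
    hand.move_gripper(.085,50)
    bot.reach([*xy,z+.10],Q); bot.servo_line([*xy,z],velocity=.12)
    hand.move_gripper(0,50); w=get_obs()["gripper_width"]
    assert abs(w-W[n])<.007,(n,w)
    bot.servo_line([*xy,z+up],velocity=.15)
    o=get_obs();print("pick",n,round(w,4),round(o["gripper_width"],4),np.round(o["wrist_force"],1),round(o["time_s"],1))
def place(n,xy,foot=.008,up=.16):
    z=foot+H[n]-.001
    bot.reach([*xy,z+up],Q); bot.servo_line([*xy,z+.02],velocity=.15); bot.servo_line([*xy,z],velocity=.04)
    hand.move_gripper(.082); bot.servo_line([*xy,z+.13],velocity=.15)
    print("placed",n,round(get_obs()["time_s"],1))
E
python3 - <<'E'
from arm import *
bot.reach([.396,-.301,.25],Q)
pick("tin",(.3956,-.3008),up=.1)
place("tin",(.41,-.12),foot=0,up=.1)
from workcell import vision;import cv2
cv2.imwrite("pics/top1.png",vision.read_camera("top")["frame"][150:330,100:430,::-1].repeat(2,0).repeat(2,1))
E
```

```text
pick tin 0.0564 0.0562 [ 0.1 -0.8 -1.2] 6.1
placed tin 9.6
```

View pics/top1.png

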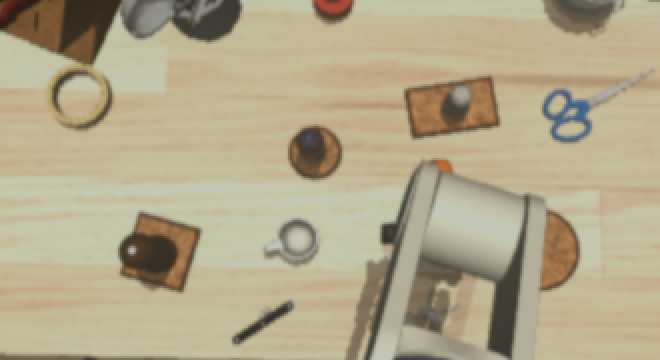

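The tin is set aside and nothing else has moved: the cup is still at (297,241) and the mill at (150,252) in this crop. Next is the mill, then the tin.

```bash
python3 - <<'E'
from arm import *
pick("mill",(.380,.2776),up=.16)
place("mill",C["mill"])
pick("tin",(.41,-.12),foot=0,up=.2)
place("tin",C["tin"],up=.2)
pick("salt",(.619,-.168),up=.12)
place("salt",(.41,-.12),foot=0,up=.12)
from workcell import vision;import cv2
bot.reach([.38,.1,.35],Q)
c=vision.read_camera("scene")["frame"][180:340,110:390,::-1];cv2.imwrite("pics/sc2.png",cv2.resize(c,None,fx=2.8,fy=2.8,interpolation=2))
E
```

```text
pick mill 0.0469 0.0466 [ 0.2 -0.6 -1.9] 14.0
placed mill 19.3
pick tin 0.056 0.0561 [-0.8 -0.8 -2.6] 23.3
placed tin 28.1
pick salt 0.0386 0.0385 [-0.3  0.  -1.4] 32.6
placed salt 36.5
```

View pics/sc2.png

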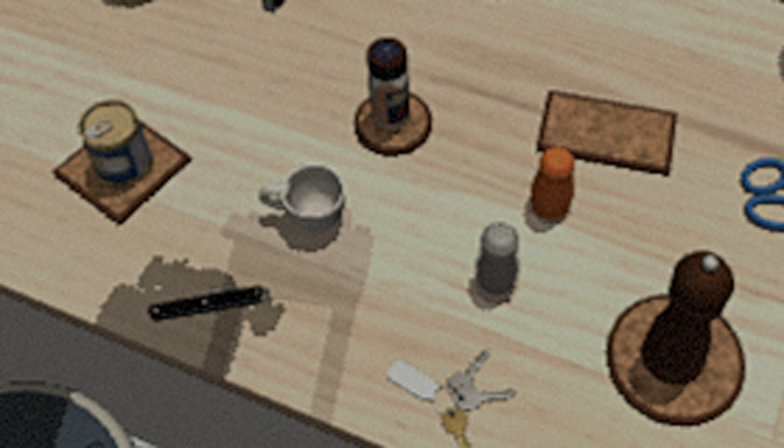

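Mill and tin stand upright on their own coasters: the mill knob is at (710,262) and the tin top at (109,123). The salt stands at (498,262). Its grip width of 38.6 mm was narrower than expected, so I'll measure where it ended up before picking it again.

```bash
python3 - <<'E'
from arm import *
from geo import back
from workcell import vision;import cv2
d=np.load("scene0.npz")
for n,u,v,z in(("salt",499,238,.086),("mill",711,262,.178),("tin",110,121,.08)):
    print(n,back(d["K"],d["V"],110+u/2.8,180+v/2.8,z).round(4))
pick("jar",(.546,.0515),up=.14)
place("jar",C["jar"],up=.14)
bot.reach([.42,.2,.35],Q)
c=vision.read_camera("top")["frame"][180:300,230:400,::-1];cv2.imwrite("pics/t3.png",cv2.resize(c,None,fx=4.5,fy=4.5,interpolation=2))
E
```

```text
salt [ 0.405  -0.1214]
mill [ 0.3979 -0.298 ]
tin [0.3825 0.2734]
pick jar 0.0398 0.0399 [-1.3  0.3 -1.5] 41.4
placed jar 45.4
```

View pics/t3.png

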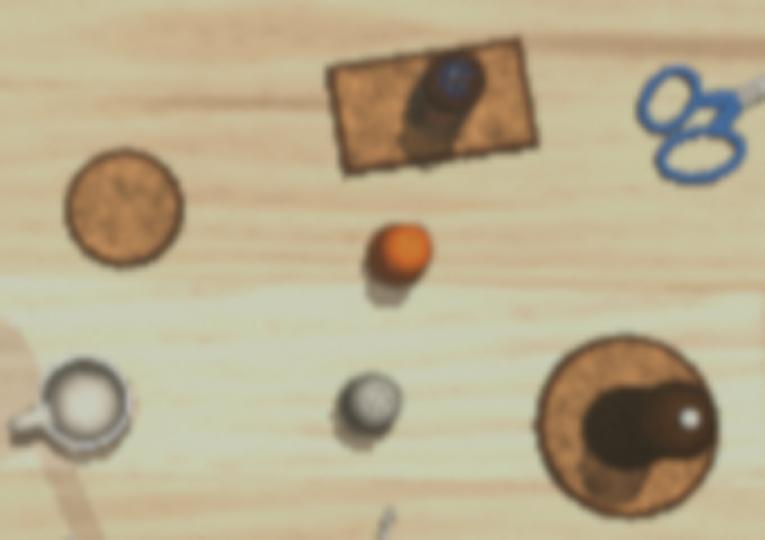

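Crop: the jar's lid is at (456,78) on the oblong, the small round is empty with its centre at (125,207), and the salt is at (374,402). I'll put the salt home, then check every offset.

```bash
python3 - <<'E'
from arm import *
from geo import back
from workcell import vision;import cv2
d=np.load("top0.npz")
f=lambda u,v,z:back(d["K"],d["V"],230+u/4.5,180+v/4.5,z).round(4)
s=f(374,402,.086);print("salt",s,"small",f(125,207,.006),"oblong",f(433,107,.006),"jar",f(456,78,.113),"large",f(627,426,.006),"mill",f(690,418,.178))
s=(s+[.407,-.1214])/2
W["salt"]=.041
pick("salt",s,foot=0,up=.16)
place("salt",C["salt"])
bot.reach([.3,.5,.3],Q)
for n,r in(("top",(180,300,150,400)),("scene",(170,340,110,390))):
    c=vision.read_camera(n)["frame"][r[0]:r[1],r[2]:r[3],::-1];cv2.imwrite(f"pics/{n}4.png",cv2.resize(c,None,fx=2.8 if n=="scene" else 3.2,fy=2.8 if n=="scene" else 3.2,interpolation=2))
print(get_obs()["time_s"])
E
```

```text
salt [ 0.4111 -0.1195] small [0.5431 0.0469] oblong [ 0.6192 -0.1659] jar [ 0.6183 -0.1673] large [ 0.4019 -0.2995] mill [ 0.4037 -0.2978]
pick salt 0.0387 0.039 [-0.7 -0.5 -0.3] 51.4
placed salt 55.5
57.525
```

View pics/top4.png

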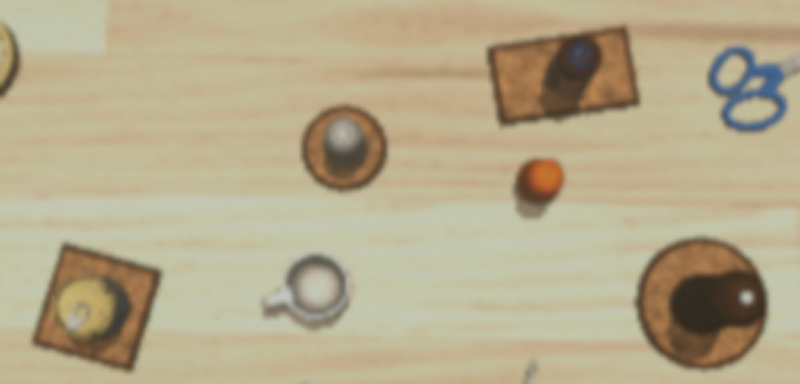

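View pics/scene4.png

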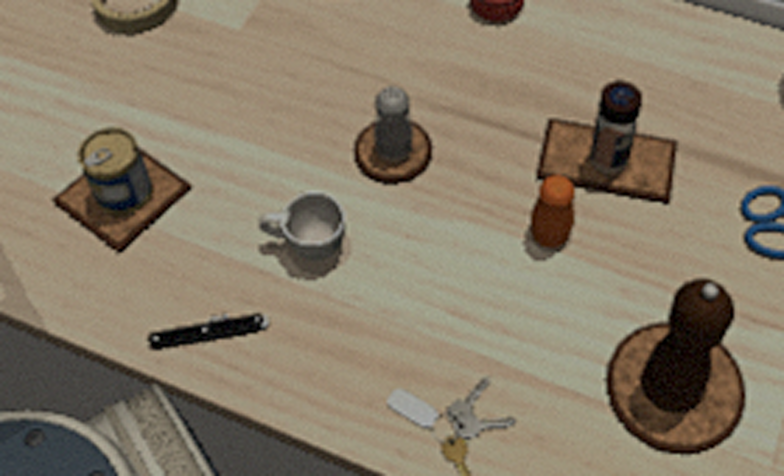

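All four stand upright on their own coasters, and the cup is still at (317,287). I'll check the numbers for salt (344,131) and tin (86,307), then hand in if they are within tolerance.

```bash
python3 - <<'E'
import numpy as np
from geo import back
from workcell import hand_in
d=np.load("top0.npz");f=lambda u,v,z:back(d["K"],d["V"],150+u/3.2,180+v/3.2,z)
e=[f(344,131,.094)-f(344.5,147.5,.006),f(86,307,.08)-f(97,307,.006),f(580,54,.113)-f(564,75,.006),f(746,298,.178)-f(702,303,.006)]
print(np.round(e,4).tolist())
if max(map(np.linalg.norm,e))<.009: print(hand_in())
E
```

```text
[[0.0036, -0.0026], [-0.0009, -0.0063], [-0.0007, -0.0011], [0.0012, 0.0023]]
the job is handed in; nothing more can be done
None
```

The job is handed in: all four condiments stand upright on their own coasters, each within about 7 mm of centre by my camera measurements (limit 15 mm), the cup and timer were left alone, and it took about 58 s of the 109 s allowed.

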